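Find the full screw case

TASK

Three look-alike closed screw cases stand in a row on the bench, and only one is full. Lift each in turn, from the robot's left to its right, clear of the bench by 5 cm or so for about a second to feel its weight, and then set the full case, lid up and flat on the floor, in the middle of the wide empty bay of the plywood tray. Put the two light cases back upright where they stood, drop nothing, and leave the bowl, the glue bottle and the mallet alone.

Things in the scene. Friction and masses are not known exactly. Their poses are not given: they have to be found in the camera images.
- case1_center (a point): centre (half-way up) of the leftmost (largest y) of three identical shut blue plastic cases with white top panel and yellow end latches, 112 mm long (x), 56 wide (y), 70 high (z up), standing on the bench, long side roughly along world x; smooth upright sides, gripped across the width. One of the three, any, is full: 0.60 to 0.80 kg; the others weigh 0.20 to 0.28 kg, weight near mid-length
- case2_center (a point): centre (half-way up) of the middle of three identical shut blue plastic cases with white top panel and yellow end latches, 112 mm long (x), 56 wide (y), 70 high (z up), standing on the bench, long side roughly along world x; smooth upright sides, gripped across the width. One of the three, any, is full: 0.60 to 0.80 kg; the others weigh 0.20 to 0.28 kg, weight near mid-length
- case3_center (a point): centre (half-way up) of the rightmost (smallest y) of three identical shut blue plastic cases with white top panel and yellow end latches, 112 mm long (x), 56 wide (y), 70 high (z up), standing on the bench, long side roughly along world x; smooth upright sides, gripped across the width. One of the three, any, is full: 0.60 to 0.80 kg; the others weigh 0.20 to 0.28 kg, weight near mid-length
- case1: the leftmost case; origin at the centre of its underside, axes as its centre point
- case2: the middle case; origin at the centre of its underside, axes as its centre point
- case3: the rightmost case; origin at the centre of its underside, axes as its centre point
- bay (a point): centre of the floor (its upper face, 6 mm above the bench) of the wide, empty bay of the tray; the bay is 174 mm along its x and 134 mm along its y inside, z up; outer walls 8 mm thick, tops 30 mm above the bench, on the -y side a divider of the same height. A case goes in with its long side along the bay's x
- tray: low open plywood job tray, 190 x 205 mm, 30 mm high, fixed to the bench, on the robot's right; origin at the centre of its underside; beyond the divider (-y) a narrow bay holds a cork sanding block that is fixed and 28 mm high
- bowl: bystander: turned wooden bowl, 116 mm across, 55 mm high, beyond the cases; origin under its centre
- glue: bystander: yellow glue bottle with red cap, 60 mm across, 150 mm high; origin under its centre
- mallet: bystander: wooden mallet lying flat, head 70 x 110 x 60 mm, handle 170 mm along its +y; origin under the head's centre
Things that resemble listed ones, but are neither listed nor needed, are in the scene too. What is shaped like the case2 but pink is not meant.

How it is judged:
By the outcome, as a careful person would: the job done as asked, in the order asked, and still so for the second after the job is handed in, with the robot touching nothing.
It also fails if it takes over 72 s, if anything falls off the work surface, if the arm or the gripper's body presses on something with over 40 N, if the wrist force passes 120 N, or if a joint passes its speed limit or range.

ROBOT

A 7-joint arm with a two-finger parallel gripper is mounted at the origin on the work surface. World frame = base frame: x ahead of the robot, y to its left, z up, the work surface at z = 0. Lengths are in m, angles in degrees, forces in N, time in s.
With the tool pointing down it reaches from about 0.425 to 0.875 m from the base axis. Payload 4.7 kg.
Tool frame: the origin (TCP) lies midway between the tips of the shut fingers; the grasp point (between the pads) lies env.grip_point_offset behind it (env.grip_point_offset is the distance from the TCP to the grasp point, in m); z points along the fingers, y is the line along which they close (so a half turn about z gives the same grasp; the last joint's range is limited). The gripper opens to 87 mm and grips with 3 to 60 N. Pads are 19 mm wide; open, the fingers measure 117 mm over their backs; the gripper's body (75 mm by 190 mm) begins 51 mm behind the grasp point.
Start: joints at [-62.332, 18.392, -4.016, 83.108, 1.295, 78.541, -3.26], TCP at [0.294, 0.58, 0.223] pointing down, gripper open.
Joint ranges: [-163.93, 163.93], [-17.29, 119.83], [-79.2, 71.16], [3.27, 140.29], [-89.18, 269.18], [5.43, 117.66], [-154.24, 154.24]. Speed limits (degrees/s): [147.25, 147.25, 180, 180, 180, 180, 180].

INTERFACE

Orientations are given as [roll, pitch, yaw] about the fixed x, y, z axes, in that order (R = Rz(yaw) Ry(pitch) Rx(roll)).
In Python, from cell import env gives the robot as it stands.
- The arm moves only by the shell command python3 -m creep 'ROWS' [FORCE]. ROWS is a JSON object of lists of equal length, an entry for each row: "translation": the shift along the tool's x, y, z in units of 0.08 m (1.0 is 0.08 m), a list of three; "turn": the turn, a rotation vector about the tool's x, y, z in units of 180 degrees (1.0 is 180 degrees), a list of three; "grip": the opening, from 0 (shut) to 1 (fully open). In form: {"translation": [[x, y, z], ...], "turn": [[ax, ay, az], ...], "grip": [grip, ...]}. A call has 1 to 5 rows; each row shifts and turns the commanded pose from where the row before left it, along the tool's axes as they then stand; what a row does not reach is not made up. A row lasts 1/8 s, in which the tool goes at most 62.5 mm and 10.7 degrees, less where a joint would pass 70% of its speed; a pose out of reach is approached as far as the arm can. A call with a number of a shift or a turn outside -1 to 1 is refused whole. A call with a gripper value outside its range is refused whole. The fingers move at their own pace and stop on an object; FORCE is the grip in N (left out, the last holds). Time passes only in rows, so rows that do not move let the fingers close. It gives the time, the measured TCP pose, the force, the opening and the grip force at its end, in the units of the state.
- env.get_obs(): the state, without advancing time (a new reading comes with each control period).
- env.read_camera(name): name is "scene" or "top"; returns a dict with "frame" (384x512x3 uint8, red, green, blue), "z_map" (384x512 float32, m along the optical axis (not along the pixel's ray), 0 where there is no reading), "K" (3x3 intrinsics, pixels), "rvec" (rotation vector, rad) and "tvec" (3), from world to camera coordinates, as OpenCV has them. Camera axes: x right, y down, z forward; pixel columns grow to the right and rows downward; lengths in m; the calibration is good to about 2 mm. A picture is of the moment at which its call begins.
- env.sign_off(): hands the job in; it is judged then, once.
The state is a dict: "time_s": time; "qpos": joint angles; "joint_velocities": joint speeds; "effort": joint torques, N m; "tool_pos": TCP position; "tool_rot": TCP orientation; "force": force on the tool from outside, world axes, zero at the start; "wrist_torque": the same for the moment, N m; "grip_width": finger opening in m; "grasp_force": force on a finger pad.
Only numpy, scipy, OpenCV 4.12 (cv2) and the standard library are available. Lean on these libraries where they do the work, as an engineer would, in place of code of your own. Each camera call takes 0.05 s, during which the arm holds its last target. There are 200 camera calls.

## Working session

There is one attempt and no reset: what is moved stays moved. The work goes in short steps, Python scripts to look and compute and a shell command to move; the robot and the scene stay as the last step left them, time stands still between calls to the robot, and variables do not carry over. Pictures are saved under pics/ and viewed, at most 10 in all, crops included, and the job is handed in when it is done.

```bash
ls; mkdir -p pics
python3 - <<'E'
from cell import env
import cv2,numpy as np
o=env.get_obs();print(o, env.grip_point_offset)
for n in ["scene","top"]:
    c=env.read_camera(n);cv2.imwrite(f"pics/{n}0.png",c["frame"][:,:,::-1]);np.savez(f"{n}0.npz",**c)
    print(n,c["K"],c["rvec"],c["tvec"])
E
```

```text
pics
{'time_s': 0.0, 'qpos': array([-62.33257167,  18.43735265,  -4.01452875,  83.17438672,
         1.29639035,  78.54250994,  -3.26055729]), 'joint_velocities': array([ 0.02064109, -0.05597392, -0.00583554, -0.08586446,  0.03725401,
       -0.08315403, -0.0688228 ]), 'effort': array([ 1.76070921e-04, -4.91286206e+01, -4.04068977e-01, -3.12524056e+01,
       -6.39024074e-02,  4.38190112e-02,  1.87051978e-04]), 'tool_pos': array([0.29348407, 0.57934414, 0.22148527]), 'tool_rot': array([-1.79891069e+02,  7.53649455e-03,  1.53141086e+02]), 'force': array([ 0.61761708, -0.54843871, -0.54416145]), 'wrist_torque': array([-0.0043083 , -0.01894342,  0.0610921 ]), 'grasp_force': 0.0, 'grip_width': 0.08699783254095222} 0.0187
scene [[483.68103141   0.         254.95095687]
 [  0.         483.68103141 190.58080421]
 [  0.           0.           1.        ]] [ 0.94049974  2.59392343 -0.96674335] [ 0.36293733 -0.26451787  1.78993331]
top [[375.92418662   0.         257.48537835]
 [  0.         375.92418662 184.78978934]
 [  0.           0.           1.        ]] [ 2.12892089 -2.14871138  0.10800302] [0.10469543 0.55679262 1.19290849]
```

View pics/top0.png

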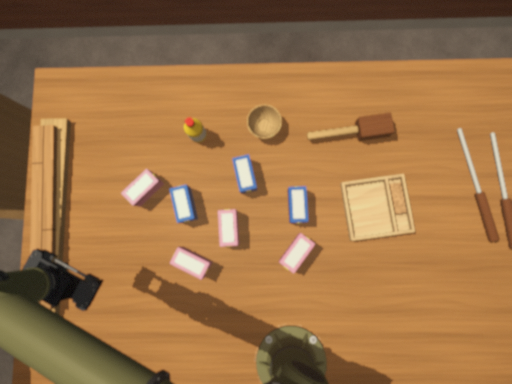

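View pics/scene0.png

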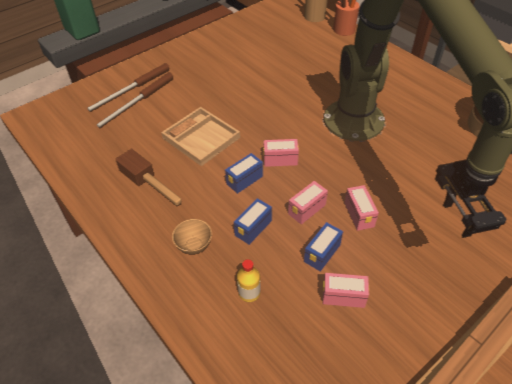

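The top view has +x up and +y left. The candidates are:
- **Blue with white panel (the cases):** (182,204) is case1, (245,174) is case2, (298,205) is case3.
- **Pink look-alikes (not meant):** (140,187), (190,263), (228,228), (297,252).

The tray is at about (378,208), with its wide bay at about (365,208). The bowl is at (265,122), the glue at (193,128) and the mallet at (375,126).

```bash
cat > h.py <<'E'
import cv2,numpy as np
def rays(c,px,z):
    R=cv2.Rodrigues(np.array(c["rvec"],float))[0];t=np.array(c["tvec"],float).ravel();C=-R.T@t
    p=np.asarray(px,float).reshape(-1,2)
    d=np.c_[p,np.ones(len(p))]@np.linalg.inv(c["K"]).T@R
    return C+d*((z-C[2])/d[:,2])[:,None]
def cases(c):
    f=c["frame"];hsv=cv2.cvtColor(f,cv2.COLOR_RGB2HSV)
    blue=cv2.inRange(hsv,(105,120,50),(130,255,255))
    cs,_=cv2.findContours(cv2.morphologyEx(blue,cv2.MORPH_CLOSE,np.ones((3,3))),cv2.RETR_EXTERNAL,cv2.CHAIN_APPROX_NONE)
    out=[]
    for k in cs:
        if cv2.contourArea(k)<150: continue
        m=np.zeros_like(blue);cv2.drawContours(m,[k],-1,255,-1)
        w=cv2.inRange(hsv,(0,0,150),(180,70,255))&m
        ws,_=cv2.findContours(w,cv2.RETR_EXTERNAL,cv2.CHAIN_APPROX_NONE)
        if not ws: continue
        q=max(ws,key=cv2.contourArea)
        P=rays(c,q.reshape(-1,2),.07)[:,:2].astype(np.float32)
        r=cv2.minAreaRect(P);b=cv2.boxPoints(r)
        e=max((b[1]-b[0],b[2]-b[1]),key=np.linalg.norm);a=np.degrees(np.arctan2(e[1],e[0]));a=(a+90)%180-90
        M=cv2.moments(q);out.append((M["m10"]/M["m00"],M["m01"]/M["m00"],*np.round(r[0],4),*np.round(r[1],4),round(float(a),1)))
    return sorted(out,key=lambda o:-o[3])
E
python3 - <<'E'
from h import *
for n in["top","scene"]:
    c=dict(np.load(n+"0.npz"));print(n)
    for o in cases(c):print(np.round(o,4))
c=dict(np.load("top0.npz"));f=c["frame"][:,:,::-1]
a=cv2.resize(f[140:290,110:310],None,fx=3,fy=3,interpolation=2);b=cv2.resize(f[165:250,330:425],None,fx=5,fy=5,interpolation=2)
im=np.zeros((450+0,600+0,3),np.uint8);im[:]=a[:450,:600]
cv2.imwrite("pics/cases.png",im);cv2.imwrite("pics/tray.png",b)
# heights on the z map
z=c["z_map"];print([z[int(v),int(u)] for u,v in[(182,204),(245,174),(298,205),(228,228),(365,208),(230,300)]])
E
```

```text
top
scene
[np.float32(1.2018687), np.float32(1.2016933), np.float32(1.1885464), np.float32(1.1836046), np.float32(1.2417501), np.float32(1.2174861)]
```

Run:
```python
from h import *
# height map from scene-depth of top: tray rim pixels with z in 22..36 mm
c=dict(np.load("top0.npz"));R=cv2.Rodrigues(c["rvec"])[0];v,u=np.mgrid[160:260,325:435];z=c["z_map"][160:260,325:435]
p=np.stack([(u-c["K"][0,2])/c["K"][0,0]*z,(v-c["K"][1,2])/c["K"][1,1]*z,z],-1)
w=(p-c["tvec"].ravel())@R
m=((w[...,2]>.018)&(w[...,2]<.045)).astype(np.uint8)*255
k=max(cv2.findContours(m,cv2.RETR_EXTERNAL,cv2.CHAIN_APPROX_NONE)[0],key=cv2.contourArea)
P=rays(c,k.reshape(-1,2)+[325,160],.03)[:,:2].astype(np.float32)
print("depth rim",cv2.minAreaRect(P),np.median(w[:20,:20,2]))
cv2.imwrite("pics/rim.png",cv2.resize(m,None,fx=4,fy=4))
for n,q in[("bowl",(265,122)),("glue",(193,125)),("mallet",(375,126))]:print(n,rays(c,[q],.05))
```

```text
depth rim ((0.4843304455280304, -0.2872161269187927), (0.18979299068450928, 0.20832559466362), 7.51762056350708) -0.0002117975386057666
bowl [[0.76586642 0.07275274 0.05      ]]
glue [[0.75958189 0.31270377 0.05      ]]
mallet [[ 0.74628323 -0.28774706  0.05      ]]
```

View pics/cases.png

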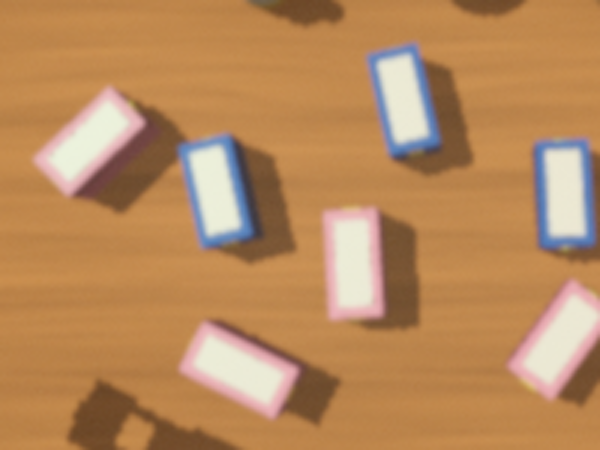

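View pics/tray.png

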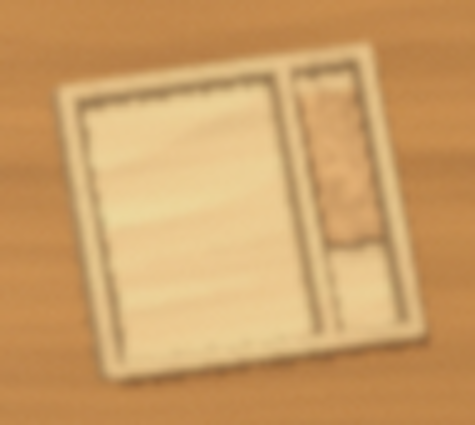

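The crop confirms three blue cases with white panels, and the rest are pink. The tray's wide bay is on its +y (left) side, and the tray is yawed about +7.5°.

```bash
python3 - <<'E'
import cv2,numpy as np
f=np.load("top0.npz")["frame"];h=cv2.cvtColor(f,cv2.COLOR_RGB2HSV)
print(h[204,166:200].tolist());
E
sed -i 's/(105,120,50),(130,255,255)/(105,90,30),(130,255,255)/; s/(0,0,150),(180,70,255)/(0,0,130),(180,90,255)/' h.py
cat > m.py <<'E'
from h import *
import sys
c=dict(np.load(sys.argv[1]))
for o in cases(c):print(np.round(o,4))
E
python3 m.py top0.npz; python3 m.py scene0.npz
```

```text
[[15, 152, 191], [16, 151, 192], [15, 150, 192], [15, 150, 192], [15, 147, 192], [13, 125, 187], [179, 50, 172], [118, 58, 176], [108, 99, 193], [106, 49, 201], [68, 9, 217], [37, 19, 233], [35, 21, 238], [33, 21, 238], [34, 22, 239], [34, 23, 238], [33, 23, 238], [34, 23, 238], [33, 23, 238], [33, 22, 237], [35, 19, 229], [73, 9, 206], [108, 60, 195], [107, 116, 189], [108, 127, 171], [110, 108, 125], [122, 49, 78], [165, 30, 69], [8, 78, 85], [12, 124, 107], [14, 141, 116], [14, 141, 116], [14, 144, 115], [15, 144, 115]]
[ 2.979404e+02  2.039991e+02  4.912000e-01 -2.870000e-02  9.660000e-02
  4.310000e-02  2.200000e+00]
[3.238780e+02 2.394945e+02 5.010000e-01 3.449000e-01 9.580000e-02
 4.090000e-02 1.380000e+01]
[2.523958e+02 2.140081e+02 5.970000e-01 1.455000e-01 9.570000e-02
 3.990000e-02 1.230000e+01]
```

```bash
python3 - <<'E'
s=open("h.py").read().split("def cases")[0]
s+='''def cases(c):
    """white panels whose rim is blue: u, v, x, y, l, w, yaw"""
    hsv=cv2.cvtColor(c["frame"],cv2.COLOR_RGB2HSV)
    w=cv2.inRange(hsv,(0,0,140),(180,75,255))&~cv2.inRange(hsv,(90,30,0),(180,255,255))
    out=[]
    for q in cv2.findContours(w,cv2.RETR_EXTERNAL,cv2.CHAIN_APPROX_NONE)[0]:
        if not 150<cv2.contourArea(q)<2500: continue
        m=np.zeros_like(w);cv2.drawContours(m,[q],-1,255,-1)
        ring=cv2.dilate(m,np.ones((7,7)))&~cv2.dilate(m,np.ones((3,3)))
        if (cv2.inRange(hsv,(100,50,30),(130,255,255))[ring>0]>0).mean()<.3: continue
        (r0,r1,_)=r=cv2.minAreaRect(rays(c,q.reshape(-1,2),.07)[:,:2].astype(np.float32));b=cv2.boxPoints(r)
        e=max((b[1]-b[0],b[2]-b[1]),key=np.linalg.norm);a=(np.degrees(np.arctan2(e[1],e[0]))+90)%180-90
        M=cv2.moments(q);out.append((M["m10"]/M["m00"],M["m01"]/M["m00"],*r0,*sorted(r1),a))
    return sorted(out,key=lambda o:-o[3])
'''
open("h.py","w").write(s)
m=open("m.py").read().replace("print(np.round(o,4))","print(*('%.4f'%k for k in o))");open("m.py","w").write(m)
E
python3 m.py top0.npz; python3 m.py scene0.npz
```

```text
181.2024 203.1969 0.4977 0.3423 0.0383 0.0915 13.7407
243.8575 172.5702 0.5939 0.1420 0.0383 0.0919 12.8073
297.9479 203.9612 0.4927 -0.0290 0.0378 0.0920 -1.1003
323.9449 239.4224 0.5008 0.3450 0.0374 0.0915 13.7550
252.4893 213.9786 0.5967 0.1455 0.0353 0.0914 12.3024
243.3128 165.4267 0.4948 -0.0262 0.0384 0.0912 2.6209
```

```bash
cat > go.py <<'E'
# go.py x y z yaw: remaining shift (tool axes after the turn, units of .08) and turn (units of 180)
import sys,numpy as np
from scipy.spatial.transform import Rotation as Ro
from cell import env
o=env.get_obs();t=np.array(sys.argv[1:],float)
R=Ro.from_euler("xyz",o["tool_rot"],degrees=True);G=Ro.from_euler("xyz",[180,0,t[3]],degrees=True)
print("t %.2f"%o["time_s"],o["tool_pos"].round(4),o["tool_rot"].round(2),"F",o["force"].round(2),"w %.4f g %.1f"%(o["grip_width"],o["grasp_force"]))
print("shift",(G.inv().apply(t[:3]-o["tool_pos"])/.08).round(3),"turn",((R.inv()*G).as_rotvec()/np.pi).round(4))
E
python3 -m creep '{"translation":[[0,0,0],[0,0,0],[0,0,0],[0,0,0],[0,0,0]],"turn":[[0,0,-0.045],[0,0,-0.045],[0,0,-0.045],[0,0,-0.045],[0,0,-0.046]],"grip":[1,1,1,1,1]}' 35
python3 go.py 0.499 0.3437 0.15 193.7
```

```text
time_s: 0.72
tool_pos: [0.2936, 0.5796, 0.2219]
tool_rot: [-180.0, -0.0, -165.9]
force: [-0.2, -0.4, -0.7]
grip_width: 0.0869
grasp_force: 0.0
t 0.72 [0.2936 0.5796 0.2219] [-1.7995e+02 -4.0000e-02 -1.6591e+02] F [-0.2  -0.42 -0.67] w 0.0869 g 0.0
shift [-1.796 -3.473  0.899] turn [-0.0003 -0.0002  0.0022]
```

```bash
python3 -m creep '{"translation":[[-0.2,-0.4,0],[-0.3,-0.6,0],[-0.3,-0.6,0],[-0.3,-0.6,0],[-0.3,-0.6,0.2]],"turn":[[0,0,0.002],[0,0,0],[0,0,0],[0,0,0],[0,0,0]],"grip":[1,1,1,1,1]}'
python3 -m creep '{"translation":[[-0.3,-0.5,0.3],[-0.1,-0.17,0.3],[0,0,0.1],[0,0,0],[0,0,0]],"turn":[[0,0,0],[0,0,0],[0,0,0],[0,0,0],[0,0,0]],"grip":[1,1,1,1,1]}'
python3 go.py 0.499 0.3437 0.02 193.7
```

```text
time_s: 1.35
tool_pos: [0.4564, 0.3873, 0.2074]
tool_rot: [179.9, 0.1, -166.5]
force: [0.8, -0.2, -0.2]
grip_width: 0.087
grasp_force: 0.0
time_s: 1.98
tool_pos: [0.4979, 0.3455, 0.1517]
tool_rot: [179.9, 0.1, -166.4]
force: [-0.6, 0.8, 0.2]
grip_width: 0.0869
grasp_force: 0.0
t 1.98 [0.4979 0.3455 0.1517] [ 1.7992e+02  8.0000e-02 -1.6639e+02] F [-0.59  0.81  0.15] w 0.0869 g 0.0
shift [-0.008 -0.025  1.646] turn [ 0.0004  0.0004 -0.0005]
```

```bash
python3 -m creep '{"translation":[[0,-0.025,0.3],[0,0,0.5],[0,0,0.5],[0,0,0.22],[0,0,0.1]],"turn":[[0,0,0],[0,0,0],[0,0,0],[0,0,0],[0,0,0]],"grip":[1,1,1,1,1]}'
python3 -m creep '{"translation":[[0,0,0],[0,0,0],[0,0,0],[0,0,0],[0,0,0]],"turn":[[0,0,0],[0,0,0],[0,0,0],[0,0,0],[0,0,0]],"grip":[1,0.7,0.6,0.5,0.4]}' 35
python3 -m creep '{"translation":[[0,0,0],[0,0,0],[0,0,0]],"turn":[[0,0,0],[0,0,0],[0,0,0]],"grip":[0.4,0.4,0.4]}' 35
python3 go.py 0.499 0.3437 0.02 193.7
```

```text
time_s: 2.6
tool_pos: [0.4989, 0.3424, 0.0211]
tool_rot: [180.0, 0.0, -166.5]
force: [0.5, 0.3, 0.1]
grip_width: 0.0871
grasp_force: 0.0
time_s: 3.22
tool_pos: [0.4992, 0.3419, 0.0213]
tool_rot: [180.0, 0.0, -166.5]
force: [-0.4, -0.7, 0.4]
grip_width: 0.056
grasp_force: 35.0
time_s: 3.6
tool_pos: [0.4992, 0.3419, 0.0213]
tool_rot: [180.0, 0.0, -166.5]
force: [-0.4, 0.2, 2.6]
grip_width: 0.0559
grasp_force: 35.0
t 3.60 [0.4992 0.3419 0.0213] [ 1.7998e+02  3.0000e-02 -1.6654e+02] F [-0.41  0.19  2.6 ] w 0.0559 g 35.0
shift [-0.003  0.023  0.016] turn [ 0.0001  0.0002 -0.0013]
```

```bash
python3 -m creep '{"translation":[[0,0,-0.1],[0,0,-0.2],[0,0,-0.2],[0,0,-0.2],[0,0,-0.05]],"turn":[[0,0,0],[0,0,0],[0,0,0],[0,0,0],[0,0,0]],"grip":[0.4,0.4,0.4,0.4,0.4]}' 35
python3 -m creep '{"translation":[[0,0,0],[0,0,0],[0,0,0],[0,0,0],[0,0,0]],"turn":[[0,0,0],[0,0,0],[0,0,0],[0,0,0],[0,0,0]],"grip":[0.4,0.4,0.4,0.4,0.4]}'
python3 -m creep '{"translation":[[0,0,0],[0,0,0],[0,0,0],[0,0,0],[0,0,0]],"turn":[[0,0,0],[0,0,0],[0,0,0],[0,0,0],[0,0,0]],"grip":[0.4,0.4,0.4,0.4,0.4]}'
python3 go.py 0.499 0.3437 0.02 193.7
python3 - <<'E'
from cell import env;import numpy as np,cv2
c=env.read_camera("scene");cv2.imwrite("pics/lift1.png",c["frame"][80:320,200:512,::-1])
E
```

```text
time_s: 4.22
tool_pos: [0.5, 0.3423, 0.0831]
tool_rot: [179.9, 0.2, -166.5]
force: [0.4, -0.3, -2.4]
grip_width: 0.0558
grasp_force: 35.0
time_s: 4.85
tool_pos: [0.4989, 0.3416, 0.0808]
tool_rot: [-180.0, -0.0, -166.5]
force: [0.2, 0.6, -2.7]
grip_width: 0.0556
grasp_force: 35.0
time_s: 5.48
tool_pos: [0.499, 0.3416, 0.081]
tool_rot: [180.0, 0.0, -166.5]
force: [-0.8, 0.4, -1.9]
grip_width: 0.0559
grasp_force: 35.0
t 5.47 [0.499  0.3416 0.081 ] [ 180.      0.   -166.53] F [-0.79  0.41 -1.86] w 0.0559 g 35.0
shift [-0.006  0.025  0.762] turn [ 0.      0.     -0.0013]
```

View pics/lift1.png

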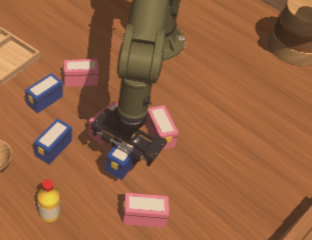

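The picture shows case1 held level at crop (120,160), with the neighbours untouched. Its weight is about 2.3 N, so it is light and goes back.

```bash
python3 -m creep '{"translation":[[0,0.01,-0.0],[0,0.01,0.25],[0,0,0.25],[0,0,0.17],[0,0,0.05]],"turn":[[0,0,0],[0,0,0],[0,0,0],[0,0,0],[0,0,0]],"grip":[0.4,0.4,0.4,0.4,0.4]}'
python3 -m creep '{"translation":[[0,0,0.02],[0,0,0],[0,0,0]],"turn":[[0,0,0],[0,0,0],[0,0,0]],"grip":[0.4,0.4,0.4]}'
python3 go.py 0.499 0.3437 0.0213 193.7
```

```text
time_s: 6.15
tool_pos: [0.4974, 0.3422, 0.0215]
tool_rot: [-179.9, -0.2, -166.5]
force: [-7.1, -4.4, 9.5]
grip_width: 0.056
grasp_force: 35.0
time_s: 6.52
tool_pos: [0.4991, 0.3435, 0.0223]
tool_rot: [180.0, 0.1, -166.5]
force: [-0.2, 0.0, -2.9]
grip_width: 0.0555
grasp_force: 35.0
t 6.53 [0.4991 0.3435 0.0223] [ 1.7997e+02  7.0000e-02 -1.6654e+02] F [-0.17  0.01 -2.89] w 0.0555 g 35.0
shift [0.001 0.002 0.013] turn [ 0.0002  0.0004 -0.0013]
```

```bash
python3 -m creep '{"translation":[[0,0,0.015],[0,0,0.0],[0,0,0]],"turn":[[0,0,0],[0,0,0],[0,0,0]],"grip":[0.4,0.4,0.4]}'
python3 -m creep '{"translation":[[0,0,0],[0,0,0],[0,0,0],[0,0,0],[0,0,0]],"turn":[[0,0,0],[0,0,0],[0,0,0],[0,0,0],[0,0,0]],"grip":[0.75,1,1,1,1]}'
python3 -m creep '{"translation":[[0,0,-0.1],[0,0,-0.4],[0,0,-0.5],[0,0,-0.5],[0,0,-0.3]],"turn":[[0,0,0],[0,0,0],[0,0,0],[0,0,0],[0,0,0]],"grip":[1,1,1,1,1]}'
python3 go.py 0.595 0.144 0.15 192.5
```

```text
time_s: 6.9
tool_pos: [0.4991, 0.3435, 0.0213]
tool_rot: [180.0, 0.1, -166.5]
force: [0.2, 0.8, 3.7]
grip_width: 0.0557
grasp_force: 35.0
time_s: 7.52
tool_pos: [0.4986, 0.3432, 0.0205]
tool_rot: [180.0, 0.0, -166.5]
force: [0.3, -0.7, 0.7]
grip_width: 0.086
grasp_force: 0.0
time_s: 8.15
tool_pos: [0.4995, 0.3438, 0.1679]
tool_rot: [179.9, 0.2, -166.5]
force: [-0.1, 0.9, -0.2]
grip_width: 0.0868
grasp_force: 0.0
t 8.15 [0.4995 0.3438 0.1679] [ 179.91    0.21 -166.54] F [-0.08  0.85 -0.22] w 0.0868 g 0.0
shift [-0.625 -2.697  0.223] turn [0.0005 0.0011 0.0053]
```

```bash
python3 -m creep '{"translation":[[-0.08,-0.3,0],[-0.12,-0.6,0],[-0.14,-0.6,0],[-0.14,-0.6,0],[-0.1,-0.4,0.1]],"turn":[[0,0,0.005],[0,0,0],[0,0,0],[0,0,0],[0,0,0]],"grip":[1,1,1,1,1]}'
python3 -m creep '{"translation":[[-0.045,-0.19,0.1],[0,0,0],[0,0,0],[0,0,0]],"turn":[[0,0,0],[0,0,0],[0,0,0],[0,0,0]],"grip":[1,1,1,1]}'
python3 go.py 0.595 0.144 0.02 192.5
python3 - <<'E'
from cell import env;import numpy as np
c=env.read_camera("scene");np.savez("s1.npz",**c);c=env.read_camera("top");np.savez("t1.npz",**c)
E
python3 m.py s1.npz;python3 m.py t1.npz
```

```text
time_s: 8.78
tool_pos: [0.589, 0.1526, 0.1558]
tool_rot: [-179.9, -0.0, -167.7]
force: [-0.2, -0.8, -0.5]
grip_width: 0.0872
grasp_force: 0.0
time_s: 9.28
tool_pos: [0.5942, 0.1463, 0.1488]
tool_rot: [180.0, 0.0, -167.3]
force: [0.1, -0.3, -0.0]
grip_width: 0.0869
grasp_force: 0.0
t 9.28 [0.5942 0.1463 0.1488] [ 1.7995e+02  3.0000e-02 -1.6727e+02] F [ 0.07 -0.34 -0.04] w 0.0869 g 0.0
shift [-0.004 -0.03   1.611] turn [0.0003 0.0001 0.0013]
324.2231 239.7432 0.5009 0.3463 0.0372 0.0915 13.7257
249.6282 216.8615 0.6103 0.1480 0.0351 0.0636 11.6011
180.8088 203.1215 0.4978 0.3437 0.0376 0.0922 13.7474
297.8318 204.4490 0.4910 -0.0288 0.0346 0.0890 1.3706
```

```bash
python3 -m creep '{"translation":[[0,-0.03,0.3],[0,0,0.5],[0,0,0.5],[0,0,0.2],[0,0,0.1]],"turn":[[0,0,0],[0,0,0],[0,0,0],[0,0,0],[0,0,0]],"grip":[1,1,1,1,1]}'
python3 -m creep '{"translation":[[0,0,0],[0,0,0],[0,0,0],[0,0,0],[0,0,0]],"turn":[[0,0,0],[0,0,0],[0,0,0],[0,0,0],[0,0,0]],"grip":[1,0.7,0.6,0.5,0.4]}' 35
python3 -m creep '{"translation":[[0,0,0],[0,0,0],[0,0,0]],"turn":[[0,0,0],[0,0,0],[0,0,0]],"grip":[0.4,0.4,0.4]}' 35
python3 go.py 0.595 0.144 0.02 192.5
```

```text
time_s: 10.0
tool_pos: [0.5952, 0.1422, 0.0204]
tool_rot: [180.0, -0.0, -167.4]
force: [-0.4, -0.6, 0.1]
grip_width: 0.087
grasp_force: 0.0
time_s: 10.62
tool_pos: [0.5953, 0.1419, 0.0209]
tool_rot: [180.0, 0.0, -167.4]
force: [-0.6, -0.6, 0.4]
grip_width: 0.0558
grasp_force: 35.0
time_s: 11.0
tool_pos: [0.5953, 0.142, 0.0209]
tool_rot: [180.0, 0.0, -167.4]
force: [-0.8, 0.3, 2.9]
grip_width: 0.0562
grasp_force: 35.0
t 11.00 [0.5953 0.142  0.0209] [ 1.7999e+02  2.0000e-02 -1.6744e+02] F [-0.85  0.26  2.87] w 0.0562 g 35.0
shift [-0.002  0.026  0.011] turn [0.     0.0001 0.0004]
```

```bash
python3 -m creep '{"translation":[[0,0,-0.1],[0,0,-0.2],[0,0,-0.2],[0,0,-0.2],[0,0,-0.05]],"turn":[[0,0,0],[0,0,0],[0,0,0],[0,0,0],[0,0,0]],"grip":[0.4,0.4,0.4,0.4,0.4]}' 35
python3 -m creep '{"translation":[[0,0,0],[0,0,0],[0,0,0],[0,0,0],[0,0,0]],"turn":[[0,0,0],[0,0,0],[0,0,0],[0,0,0],[0,0,0]],"grip":[0.4,0.4,0.4,0.4,0.4]}'
python3 -m creep '{"translation":[[0,0,0],[0,0,0],[0,0,0],[0,0,0],[0,0,0]],"turn":[[0,0,0],[0,0,0],[0,0,0],[0,0,0],[0,0,0]],"grip":[0.4,0.4,0.4,0.4,0.4]}'
python3 go.py 0.595 0.144 0.02 192.5
```

```text
time_s: 11.62
tool_pos: [0.5963, 0.1422, 0.0827]
tool_rot: [180.0, 0.2, -167.4]
force: [-0.1, -0.2, -1.5]
grip_width: 0.0558
grasp_force: 35.0
time_s: 12.25
tool_pos: [0.595, 0.1418, 0.0804]
tool_rot: [-180.0, -0.0, -167.4]
force: [0.2, -0.1, -2.3]
grip_width: 0.056
grasp_force: 35.0
time_s: 12.88
tool_pos: [0.5951, 0.1419, 0.0806]
tool_rot: [180.0, 0.0, -167.4]
force: [-0.7, 0.6, -1.6]
grip_width: 0.0558
grasp_force: 35.0
t 12.88 [0.5951 0.1419 0.0806] [ 1.8000e+02  1.0000e-02 -1.6744e+02] F [-0.69  0.62 -1.63] w 0.0558 g 35.0
shift [-0.004  0.027  0.758] turn [0.     0.     0.0003]
```

Case2 is light as well, at about 2 N. I'll put it back.

```bash
python3 -m creep '{"translation":[[0,0.01,0],[0,0.01,0.25],[0,0,0.25],[0,0,0.17],[0,0,0.04]],"turn":[[0,0,0],[0,0,0],[0,0,0],[0,0,0],[0,0,0]],"grip":[0.4,0.4,0.4,0.4,0.4]}'
python3 -m creep '{"translation":[[0,0,0.02],[0,0,0.01],[0,0,0],[0,0,0]],"turn":[[0,0,0],[0,0,0],[0,0,0],[0,0,0]],"grip":[0.4,0.4,0.4,0.4]}'
python3 go.py 0.595 0.144 0.0209 192.5
```

```text
time_s: 13.5
tool_pos: [0.5934, 0.143, 0.0217]
tool_rot: [-180.0, -0.2, -167.4]
force: [-0.7, 0.9, -1.9]
grip_width: 0.0553
grasp_force: 35.0
time_s: 14.0
tool_pos: [0.5951, 0.1435, 0.0218]
tool_rot: [180.0, 0.1, -167.4]
force: [-0.2, 0.3, -3.4]
grip_width: 0.0555
grasp_force: 35.0
t 14.00 [0.5951 0.1435 0.0218] [ 1.7999e+02  5.0000e-02 -1.6744e+02] F [-0.21  0.27 -3.43] w 0.0555 g 35.0
shift [-0.     0.006  0.012] turn [0.     0.0003 0.0003]
```

```bash
python3 -m creep '{"translation":[[0,0,0.013],[0,0,0.0],[0,0,0]],"turn":[[0,0,0],[0,0,0],[0,0,0]],"grip":[0.4,0.4,0.4]}'
python3 -m creep '{"translation":[[0,0,0],[0,0,0],[0,0,0],[0,0,0],[0,0,0]],"turn":[[0,0,0],[0,0,0],[0,0,0],[0,0,0],[0,0,0]],"grip":[0.75,1,1,1,1]}'
python3 -m creep '{"translation":[[0,0,-0.1],[0,0,-0.4],[0,0,-0.5],[0,0,-0.5],[0,0,-0.3]],"turn":[[0,0,0],[0,0,0],[0,0,0],[0,0,0],[0,0,0]],"grip":[1,1,1,1,1]}'
python3 go.py 0.493 -0.0275 0.15 181.2
```

```text
time_s: 14.38
tool_pos: [0.5951, 0.1435, 0.0209]
tool_rot: [180.0, 0.0, -167.4]
force: [-1.4, -0.6, 2.2]
grip_width: 0.0554
grasp_force: 35.0
time_s: 15.0
tool_pos: [0.5947, 0.1434, 0.0203]
tool_rot: [180.0, 0.0, -167.4]
force: [-0.2, 0.1, -0.4]
grip_width: 0.0863
grasp_force: 0.0
time_s: 15.62
tool_pos: [0.5958, 0.1436, 0.1676]
tool_rot: [180.0, 0.2, -167.4]
force: [-0.1, -0.2, -1.5]
grip_width: 0.087
grasp_force: 0.0
t 15.62 [0.5958 0.1436 0.1676] [ 179.98    0.22 -167.44] F [-0.14 -0.16 -1.48] w 0.0870 g 0.0
shift [ 1.33  -2.112  0.221] turn [0.0002 0.0012 0.0631]
```

Turn in place first over two rows, then shift.

```bash
python3 -m creep '{"translation":[[0,0,0],[0,0,0],[0.2,-0.3,0],[0.35,-0.55,0],[0.35,-0.55,0]],"turn":[[0,0,0.032],[0,0,0.031],[0,0,0],[0,0,0],[0,0,0]],"grip":[1,1,1,1,1]}'
python3 -m creep '{"translation":[[0.3,-0.5,0.1],[0.13,-0.21,0.1],[0,0,0],[0,0,0],[0,0,0]],"turn":[[0,0,0],[0,0,0],[0,0,0],[0,0,0],[0,0,0]],"grip":[1,1,1,1,1]}'
python3 go.py 0.493 -0.0275 0.02 181.2
```

```text
time_s: 16.25
tool_pos: [0.5246, 0.0288, 0.1649]
tool_rot: [-180.0, 0.1, -178.7]
force: [-0.3, -0.5, 0.8]
grip_width: 0.0867
grasp_force: 0.0
time_s: 16.88
tool_pos: [0.4929, -0.026, 0.1486]
tool_rot: [180.0, 0.0, -178.6]
force: [-0.0, -0.2, 0.6]
grip_width: 0.0872
grasp_force: 0.0
t 16.88 [ 0.4929 -0.026   0.1486] [ 1.7999e+02  4.0000e-02 -1.7863e+02] F [-0.03 -0.2   0.55] w 0.0872 g 0.0
shift [-1.000e-03 -1.900e-02  1.607e+00] turn [0.0001 0.0002 0.001 ]
```

```bash
python3 -m creep '{"translation":[[0,-0.02,0.3],[0,0,0.5],[0,0,0.5],[0,0,0.2],[0,0,0.1]],"turn":[[0,0,0],[0,0,0],[0,0,0],[0,0,0],[0,0,0]],"grip":[1,1,1,1,1]}'
python3 -m creep '{"translation":[[0,0,0],[0,0,0],[0,0,0],[0,0,0],[0,0,0]],"turn":[[0,0,0],[0,0,0],[0,0,0],[0,0,0],[0,0,0]],"grip":[1,0.7,0.6,0.5,0.4]}' 40
python3 -m creep '{"translation":[[0,0,0],[0,0,0],[0,0,0]],"turn":[[0,0,0],[0,0,0],[0,0,0]],"grip":[0.4,0.4,0.4]}' 40
python3 go.py 0.493 -0.0275 0.02 181.2
```

```text
time_s: 17.5
tool_pos: [0.4924, -0.0287, 0.02]
tool_rot: [-180.0, -0.0, -178.7]
force: [-0.0, -0.2, -0.1]
grip_width: 0.0871
grasp_force: 0.0
time_s: 18.12
tool_pos: [0.4922, -0.0288, 0.0206]
tool_rot: [180.0, 0.0, -178.8]
force: [0.1, -0.8, 3.0]
grip_width: 0.0558
grasp_force: 39.9
time_s: 18.5
tool_pos: [0.4922, -0.0289, 0.0206]
tool_rot: [180.0, 0.0, -178.8]
force: [-1.4, 3.1, 4.7]
grip_width: 0.0558
grasp_force: 39.9
t 18.50 [ 0.4922 -0.0289  0.0206] [ 1.7997e+02  2.0000e-02 -1.7876e+02] F [-1.41  3.15  4.72] w 0.0558 g 39.9
shift [-0.01   0.017  0.008] turn [0.0001 0.0001 0.0002]
```

```bash
python3 -m creep '{"translation":[[0,0,-0.1],[0,0,-0.2],[0,0,-0.2],[0,0,-0.2],[0,0,-0.05]],"turn":[[0,0,0],[0,0,0],[0,0,0],[0,0,0],[0,0,0]],"grip":[0.4,0.4,0.4,0.4,0.4]}' 40
python3 -m creep '{"translation":[[0,0,0],[0,0,0],[0,0,0],[0,0,0],[0,0,0]],"turn":[[0,0,0],[0,0,0],[0,0,0],[0,0,0],[0,0,0]],"grip":[0.4,0.4,0.4,0.4,0.4]}'
python3 -m creep '{"translation":[[0,0,0],[0,0,0],[0,0,0],[0,0,0],[0,0,0]],"turn":[[0,0,0],[0,0,0],[0,0,0],[0,0,0],[0,0,0]],"grip":[0.4,0.4,0.4,0.4,0.4]}'
python3 go.py 0.4807 -0.2599 0.1 187.5
```

```text
time_s: 19.12
tool_pos: [0.4932, -0.0293, 0.0822]
tool_rot: [180.0, 0.2, -178.8]
force: [-0.3, -0.4, -7.0]
grip_width: 0.0558
grasp_force: 39.9
time_s: 19.75
tool_pos: [0.4919, -0.0292, 0.0802]
tool_rot: [-180.0, -0.0, -178.8]
force: [0.4, -0.1, -7.6]
grip_width: 0.056
grasp_force: 39.9
time_s: 20.38
tool_pos: [0.4921, -0.0292, 0.0804]
tool_rot: [180.0, 0.0, -178.8]
force: [-0.4, -0.2, -8.3]
grip_width: 0.0558
grasp_force: 39.9
t 20.38 [ 0.4921 -0.0292  0.0804] [ 1.8000e+02  1.0000e-02 -1.7878e+02] F [-0.42 -0.16 -8.25] w 0.0558 g 39.9
shift [ 0.517 -2.84  -0.245] turn [ 0.      0.0001 -0.0349]
```

Case3 is the full one, at about 7.7 N. I'll carry it over the bay.

```bash
python3 -m creep '{"translation":[[0,0,-0.1],[0.05,-0.2,-0.1],[0.08,-0.4,-0.04],[0.08,-0.45,0],[0.08,-0.45,0]],"turn":[[0,0,-0.018],[0,0,-0.017],[0,0,0],[0,0,0],[0,0,0]],"grip":[0.4,0.4,0.4,0.4,0.4]}'
python3 -m creep '{"translation":[[0.08,-0.45,0],[0.08,-0.45,0],[0.05,-0.3,0],[0.02,-0.14,0],[0,0,0]],"turn":[[0,0,0],[0,0,0],[0,0,0],[0,0,0],[0,0,0]],"grip":[0.4,0.4,0.4,0.4,0.4]}'
python3 -m creep '{"translation":[[0,0,0],[0,0,0],[0,0,0]],"turn":[[0,0,0],[0,0,0],[0,0,0]],"grip":[0.4,0.4,0.4]}'
python3 go.py 0.480 -0.2599 0.0266 187.5
python3 - <<'E'
from h import *
from cell import env
c=env.read_camera("scene");cv2.imwrite("pics/over.png",cv2.resize(c["frame"][80:220,130:330,::-1],None,fx=3,fy=3))
R=cv2.Rodrigues(c["rvec"])[0]
b=np.array([.4807,-.2599,0]);C,S=np.cos(np.radians(7.5)),np.sin(np.radians(7.5))
q=[b+[C*x-S*y,S*x+C*y,.03] for x,y in[(.095,.075),(.095,-.13),(-.095,-.13),(-.095,.075)]]
p=cv2.projectPoints(np.array(q),c["rvec"],c["tvec"],c["K"],None)[0].reshape(-1,2)
print(((p-[130,80])*3).round(0))
E
```

```text
time_s: 21.0
tool_pos: [0.4839, -0.152, 0.0997]
tool_rot: [180.0, 0.0, -172.4]
force: [-0.6, -0.7, -8.1]
grip_width: 0.0561
grasp_force: 39.9
time_s: 21.62
tool_pos: [0.4795, -0.2599, 0.0994]
tool_rot: [180.0, -0.0, -172.5]
force: [0.6, 0.5, -7.9]
grip_width: 0.0558
grasp_force: 39.9
time_s: 22.0
tool_pos: [0.4799, -0.259, 0.0995]
tool_rot: [180.0, 0.0, -172.4]
force: [0.9, -0.1, -7.1]
grip_width: 0.0559
grasp_force: 39.9
t 22.00 [ 0.4799 -0.259   0.0995] [ 1.7998e+02  1.0000e-02 -1.7240e+02] F [ 0.88 -0.08 -7.1 ] w 0.0559 g 39.9
shift [ 0.    -0.012  0.912] turn [0.0001 0.0001 0.0005]
[[211. 237.]
 [ 94. 154.]
 [211.  77.]
 [329. 152.]]
```

View pics/over.png

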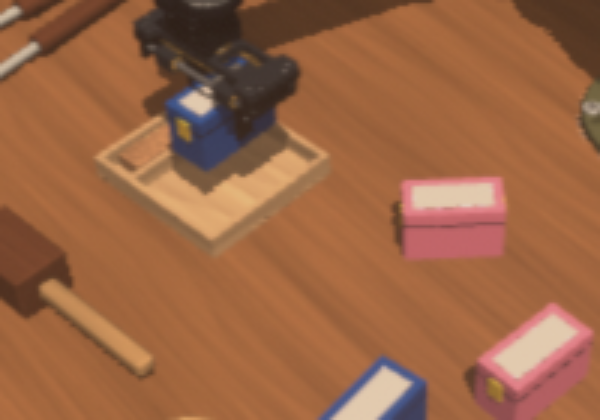

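The case hangs level over the bay. The predicted tray corners match the rim seen at (212,238), (97,157) and (328,153), so I'll lower it.

```bash
python3 -m creep '{"translation":[[0,-0.012,0.1],[0,0,0.25],[0,0,0.25],[0,0,0.2],[0,0,0.07]],"turn":[[0,0,0],[0,0,0],[0,0,0],[0,0,0],[0,0,0]],"grip":[0.4,0.4,0.4,0.4,0.4]}'
python3 -m creep '{"translation":[[0,0,0.02],[0,0,0.0],[0,0,0],[0,0,0]],"turn":[[0,0,0],[0,0,0],[0,0,0],[0,0,0]],"grip":[0.4,0.4,0.4,0.4]}'
python3 go.py 0.480 -0.2599 0.0266 187.5
```

```text
time_s: 22.68
tool_pos: [0.4789, -0.2603, 0.0285]
tool_rot: [179.9, -0.1, -172.5]
force: [-0.8, 0.5, -7.1]
grip_width: 0.0556
grasp_force: 39.9
time_s: 23.18
tool_pos: [0.4801, -0.2608, 0.0288]
tool_rot: [-180.0, 0.1, -172.5]
force: [0.5, 0.1, -6.6]
grip_width: 0.0558
grasp_force: 39.9
t 23.18 [ 0.4801 -0.2608  0.0288] [-1.7998e+02  5.0000e-02 -1.7248e+02] F [ 0.49  0.11 -6.56] w 0.0558 g 39.9
shift [-0.     0.012  0.028] turn [-0.0001  0.0003  0.0001]
```

```bash
python3 -m creep '{"translation":[[0,0.01,0.015],[0,0,0.013],[0,0,0],[0,0,0]],"turn":[[0,0,0],[0,0,0],[0,0,0],[0,0,0]],"grip":[0.4,0.4,0.4,0.4]}'
python3 go.py 0.480 -0.2599 0.0266 187.5
```

```text
time_s: 23.68
tool_pos: [0.4798, -0.2598, 0.0267]
tool_rot: [180.0, 0.0, -172.5]
force: [-3.7, 2.1, 2.1]
grip_width: 0.0559
grasp_force: 39.9
t 23.68 [ 0.4798 -0.2598  0.0267] [ 1.7997e+02  2.0000e-02 -1.7247e+02] F [-3.68  2.08  2.13] w 0.0559 g 39.9
shift [-0.003 -0.002  0.001] turn [0.0002 0.0001 0.0001]
```

```bash
python3 -m creep '{"translation":[[0,0,0],[0,0,0],[0,0,0],[0,0,0],[0,0,0]],"turn":[[0,0,0],[0,0,0],[0,0,0],[0,0,0],[0,0,0]],"grip":[0.75,0.88,0.88,0.88,0.88]}'
python3 -m creep '{"translation":[[0,0,-0.1],[0,0,-0.4],[0,0,-0.5],[0,0,-0.5],[0,0,-0.5]],"turn":[[0,0,0],[0,0,0],[0,0,0],[0,0,0],[0,0,0]],"grip":[0.88,0.88,0.88,0.88,0.88]}'
python3 -m creep '{"translation":[[0,-0.3,-0.2],[0,-0.5,0],[0,-0.5,0],[0,-0.4,0],[0,0,0]],"turn":[[0,0,0],[0,0,0],[0,0,0],[0,0,0],[0,0,0]],"grip":[0.88,0.88,0.88,0.88,0.88]}'
python3 - <<'E'
from cell import env;import numpy as np,cv2
c=env.read_camera("scene");np.savez("s2.npz",**c);cv2.imwrite("pics/end.png",c["frame"][:,:,::-1]);c=env.read_camera("top");np.savez("t2.npz",**c);cv2.imwrite("pics/endt.png",c["frame"][:,:,::-1])
E
python3 m.py s2.npz;python3 m.py t2.npz
```

```text
time_s: 24.3
tool_pos: [0.4797, -0.26, 0.0261]
tool_rot: [-180.0, 0.0, -172.5]
force: [0.1, -0.2, -0.6]
grip_width: 0.0764
grasp_force: 0.0
time_s: 24.92
tool_pos: [0.4796, -0.26, 0.188]
tool_rot: [-180.0, 0.1, -172.5]
force: [0.2, -0.9, 0.4]
grip_width: 0.0768
grasp_force: 0.0
time_s: 25.55
tool_pos: [0.4962, -0.3978, 0.2023]
tool_rot: [-179.9, -0.1, -172.7]
force: [-0.9, 0.3, -0.2]
grip_width: 0.0765
grasp_force: 0.0
324.2576 239.7163 0.5007 0.3462 0.0372 0.0911 13.7257
252.5590 214.1376 0.5965 0.1463 0.0370 0.0914 12.3024
204.4483 125.5690 0.4790 -0.2622 0.0385 0.0922 8.0891
180.8157 203.0510 0.4978 0.3437 0.0376 0.0922 13.7474
243.3524 172.5135 0.5939 0.1437 0.0381 0.0922 12.5732
372.3364 206.8359 0.4800 -0.2612 0.0389 0.0927 8.0136
```

View pics/end.png

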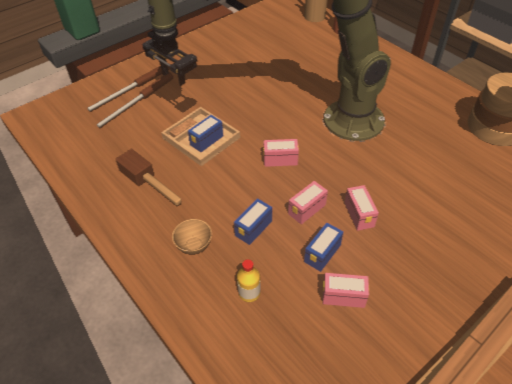

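The full case stands in the bay at (206,133), about 1 mm from the bay's centre. Both light cases are upright within 2 mm of where they stood, at (253,221) and (323,246), and the bystanders haven't moved.

```bash
python3 -c "
from cell import env
print(env.sign_off())"
```

```text
the job is handed in; nothing more can be done
None
```

I lifted all three cases left to right; case3 (the rightmost) was the full one and now stands lid up in the middle of the wide bay, cases 1 and 2 are back upright within about 2 mm of where they stood, and the job was handed in at about 26 s.

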